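# Clamp a pot stand's loose rail home with a one-hand bar clamp

## Robot

A 6-joint arm with a two-finger parallel gripper is mounted at the origin on the work surface. World frame = base frame: x ahead of the robot, y to its left, z up, the work surface at z = 0. Lengths are in mm, angles in rad, forces in N, time in s.
With the tool pointing down it reaches from about 275 to 825 mm from the base axis. Payload 4.9 kg.
Tool frame: the origin (TCP) lies at the very end of the fingers, on their centre line; the grasp point (between the pads) lies 19 mm behind it; z points along the fingers, y is the line along which they close (so a half turn about z gives the same grasp; the last joint's range is limited). The gripper opens to 85 mm and grips with 20 to 120 N. Pads are 22 mm wide; open, the fingers measure 114 mm over their backs; the gripper's body (76 mm by 85 mm) begins 54 mm behind the grasp point. The pads swing forward as they close: fully open they stand 13 mm farther back than shut.
Start: joints at [-1.468, 0.326, -0.193, 1.052, 0, 1.437], TCP at [129.037, -534.666, 231.281] pointing down, gripper open.
Joint ranges: [-2.65, 2.65], [-0.97, 1.79], [-1.3, 1.35], [-1.93, 2.1], [-1.47, 1.37], [-3.14, 3.14]. Speed limits (rad/s): [2.57, 2.57, 3.14, 3.14, 3.14, 3.14].

## Interface

Orientations are given as [roll, pitch, yaw] about the fixed x, y, z axes, in that order (R = Rz(yaw) Ry(pitch) Rx(roll)).
In Python, from bench import bot, solve_ik, imaging gives the robot as it stands. Calls block until the motion is done:
- bot.move_ptp(position, orientation): joint-space move of the TCP to a pose.
- bot.movel(position, rot=None, max_speed=150, threshold=None): straight line of the TCP; rot=None keeps the orientation; max_speed is the mean speed in mm/s. With threshold (N) it stops when the force on the tool has changed by that much, and returns True; else False.
- bot.move_j(angles): joint-space move.
- bot.grip(opening, effort=None): opening from 0.0 (shut) to 1.0 (fully open); effort is the grip in N (None keeps the last); returns when the fingers have stopped.
- bot.dwell(seconds).
- solve_ik(position, orientation): joint angles nearest the present ones, or None.
- bot.get_state(): the state.
- imaging.capture(name): name is "scene" or "side" or "wrist"; returns the picture (400x640x3 uint8, blue, green, red); there is no depth.
- imaging.camera_model(name): a dict with "K" (3x3 intrinsics, pixels), "k1" (the pictures are not rectified: a ray, as slopes to the right and down, at radius r is drawn at 1 + k1 r^2 times it, then the intrinsics apply), "position" and "rotation" of the camera in the world. Camera axes: x right, y up, looking along -z (the intrinsics and any distortion apply to the point x, -y, -z); pixel columns grow to the right and rows downward; lengths in mm; the calibration is good to about 2 mm. A picture is of the moment at which its call begins: read the wrist's pose just before it. camera_model takes no time and is no camera call; for the wrist camera it gives the pose at the moment of the call.
A pose or a line that the arm cannot do raises bot.IKError and nothing moves.
- bot.sign_off(): hands the job in; it is judged then, once.
The state is a dict: "t": time; "qpos": joint angles; "joint_velocities": joint speeds; "effort": joint torques, N m; "tcp_pos": TCP position; "orientation": TCP orientation; "contact_force": force on the tool from outside, world axes, zero at the start; "wrist_torque": the same for the moment, N m; "opening": opening from 0.0 (shut) to 1.0 (fully open); "gripper_force": force on a finger pad.
Only numpy, scipy, OpenCV 4.12 (cv2) and the standard library are available. Lean on these libraries where they do the work, as an engineer would, in place of code of your own. Each camera call takes 0.05 s, during which the arm holds its last target. There are 200 camera calls.

## Task

Clamp the pot stand back together: lay the loose pine rail flat in the gap between the stand's open side and the clamp's moving jaw, square to the stand with its ends level, and let go of it. Then pump the one-hand clamp's trigger until the jaw has pushed the rail up and closed the joint, squeezing gently because the stand's ceramic tile cracks if it is clamped hard. Finish while holding: keep the trigger squeezed so that the joint stays shut under light pressure, and leave the other kitchen things where they are.

Things in the scene. Friction and masses are not known exactly. Their poses are not given: they have to be found in the camera images.
- clamp: One-hand bar clamp lying flat, loose (0.9 kg): toothed steel bar 20 mm wide, black fixed jaw at one end. Origin on the table (z 0), mid-width of the bar, level with the fixed jaw's pad face. x along the bar, out past the fixed jaw (bar x -302 to 28 mm); y the way the jaws reach (fixed jaw to y 86 mm); z up. 28 to 30 mm thick. Slides on the table at about 5 N.
- clamp_head: Moving head: black housing on the bar (x -64 to -10, y -21 to 41 mm), jaw (to y 82), black palm grip on the other side (x -55.5 to -33.5, y -108 to -16, z 1 to 27). Origin on the table, mid-width of the bar, level with the moving pad's free face. Axes parallel to the clamp's, +x to the fixed jaw. An 8 N brake holds it on the bar: pushed, the whole clamp slides instead.
- jaw_travel (a joint): How far the head has come along the bar, m. Distance between the jaw pads = 0.202 minus this; starts at 0 to 0.016, ends near 0.075. Each full squeeze of the trigger drives the head 12 mm (three 4 mm teeth) towards the fixed jaw, and it stays there when the trigger is let out.
- clamp_trigger: Orange trigger, a lever 11 mm thick (x), z 4 to 24 mm, on the +x side of the palm grip. Origin on its pivot (x -26, y 28, z 14 mm of the head); it reaches along its own -y, free part 50 to 122 mm from the pivot, and is squeezed on its own +x side towards the palm grip. Fully in, it is parallel to the head; let out, it leans 0.36 rad so that its end is farther to +x.
- trigger_pull (a joint): Trigger angle, rad: 0 let out, 0.36 fully in, at its stop. A spring returns it (2 N at the fingers, 3.5 N fully in); driving the head takes some 5 to 12 N more. Once the jaw bears on the work the trigger stalls before its stop, and more grip gives more force at the jaw: 30 N of grip gives 15 to 35 N there, 60 N of grip can give 80 N. A catch keeps the head from running back more than 4 mm.
- grip (a point): Middle of the palm grip, where a hand holds it: x -44.5, y -50, z 14 mm of the head. Here palm grip and trigger together measure 65 mm along x when let out (back of the grip x -55.5, front of the trigger x 9; at y -61 mm it is x 13.5) and 35 mm fully squeezed (trigger front x -20.5).
- clamp_pad: Grey rubber pad on the moving jaw that presses on the rail, 8 mm thick, 36 mm long, 24 mm high. Origin in the middle of its free face (x 0, y 62, z 14 mm of the head). It gives 1 mm for 5 N. Above 60 N on the rail the stand's tile cracks.
- pot_stand: Pine pot stand lying flat between the jaws, 100 mm (x) by 120 mm (y), 22 mm thick, 0.2 to 0.45 kg, a blue ceramic tile set in three rails; the fourth is off. Origin under its middle. +x points to the fixed jaw; its open side is the flat face at x -50 mm, towards the moving jaw. Loose. Between this face and the moving pad there is room of 75 to 100 mm at first.
- rail: The stand's loose pine rail, 30 mm wide (x), 120 mm long (y), 22 mm thick, about 60 g, at first flat on the table at one side of the clamp, left or right. Origin under its middle. Either long face may go against the stand. Home, it sits at x -65, y 0 mm of the stand.
- tamper: Turned pine tamper lying on the table, 200 mm long, 42 mm across, on the other side of the clamp from the rail. A bystander. Origin under its middle, length along y.
- clip_jar: Glass jar with a clip-on lid, 100 mm across, 139 mm high, bystander. Origin under its middle.
- funnel: Grey plastic funnel standing on its mouth, 112 mm across, 112 mm high, bystander. Origin under its middle.
- ladle: Steel ladle lying on the table at the left, 320 mm long, bystander. Origin below its middle, bowl towards +x.
- glue_bottle: Closed white wood-glue bottle with an orange cap, 52 mm across, 150 mm high, bystander. Origin under its middle.
- jam_jar0: Amber jam jar with a red cap, 72 mm across, 95 mm high, bystander. Origin under its middle.
- jam_jar1: Green jam jar with a brass cap, 72 mm across, 95 mm high, bystander. Origin under its middle.
Things that resemble listed ones, but are neither listed nor needed, are in the scene too. Leave any orange or purple look-alike of the rail alone.

How it is judged:
By the outcome, as a careful person would: the job done as asked, in the order asked, and still so for the second after the job is handed in, while the arm keeps its last pose, push and grip.
It also fails if it takes over 72 s, if anything falls off the work surface, if the arm or the gripper's body presses on something with over 40 N, if the wrist force passes 120 N, or if a joint passes its speed limit or range.

## Working session

There is one attempt and no reset: what is moved stays moved. The work goes in short steps, each a Python script; the robot and the scene stay as the last script left them, time stands still between calls to the robot, and variables do not carry over. Pictures are saved under pics/ and viewed, at most 10 in all, crops included, and the job is handed in when it is done.

```bash
mkdir -p pics; ls; cat > h.py <<'E'
import numpy as np, cv2
from bench import bot, solve_ik, imaging
def ray(cm,uv):
    K=np.array(cm["K"]);d=(np.array(uv,float)-[K[0,2],K[1,2]])/[K[0,0],K[1,1]]
    u=d.copy()
    for _ in range(30): u=d/(1+cm["k1"]*(u@u))
    R=np.array(cm["rotation"]);v=R@np.array([u[0],-u[1],-1.]);return np.array(cm["position"],float),v
def pt(cm,uv,z):
    p,v=ray(cm,uv);return p+v*(z-p[2])/v[2]
def proj(cm,X):
    R=np.array(cm["rotation"]);c=R.T@(np.array(X,float)-cm["position"]);s=np.array([c[0],-c[1]])/-c[2]
    s=s*(1+cm["k1"]*(s@s));K=np.array(cm["K"]);return s*[K[0,0],K[1,1]]+[K[0,2],K[1,2]]
E
python3 - <<'E'
from h import *
for n in("scene","side","wrist"):
    cm=imaging.camera_model(n);print(n,cm)
    im=imaging.capture(n);cv2.imwrite(f"pics/{n}0.png",im)
    if n!="wrist":cv2.imwrite(f"pics/{n}0b.png",cv2.resize(im,(800,500)))
print(bot.get_state())
E
```

```text
pics
scene {'K': array([[381.31351972,   0.        , 321.39471561],
       [  0.        , 381.31351972, 202.32703305],
       [  0.        ,   0.        ,   1.        ]]), 'k1': -0.003002771673858676, 'position': array([1315.46018242,  566.62233248, 1016.17864592]), 'rotation': array([0.74238996, 0.01287304, 2.18620469])}
side {'K': array([[479.65057226,   0.        , 317.07314054],
       [  0.        , 479.65057226, 207.2704312 ],
       [  0.        ,   0.        ,   1.        ]]), 'k1': -0.06596074413255489, 'position': array([ 459.59643099, 1089.01770596, 1316.42237873]), 'rotation': array([ 0.69829291,  0.01473676, -3.05401509])}
wrist {'K': array([[289.30065623,   0.        , 320.64163893],
       [  0.        , 289.30065623, 198.18771787],
       [  0.        ,   0.        ,   1.        ]]), 'k1': -0.004581147220482461, 'position': array([ 199.03878767, -518.08569045,  374.44641968]), 'rotation': array([-0.28831089,  0.00213968, -1.33434582])}
{'t': 0.15, 'qpos': array([-1.46822627e+00,  3.26774366e-01, -1.93360496e-01,  1.05201484e+00,
        1.82555124e-05,  1.43660902e+00]), 'joint_velocities': array([ 0.00056745, -0.00178377,  0.00407263,  0.00039042, -0.00037953,
        0.0009826 ]), 'effort': array([ 1.37400370e-03, -4.43704355e+01,  2.62665260e+01,  1.04223815e-02,
       -2.37677377e-04,  9.11352572e-06]), 'tcp_pos': array([ 128.98018243, -534.19863041,  230.67892858]), 'orientation': array([-3.14025389e+00, -1.99152139e-04,  2.36757218e-01]), 'contact_force': array([-0.68806063, -0.33204154, -0.47524025]), 'wrist_torque': array([ 0.07065708, -0.0513627 ,  0.02949049]), 'gripper_force': 0.0, 'opening': 0.9948579300782064}
```

View pics/scene0b.png

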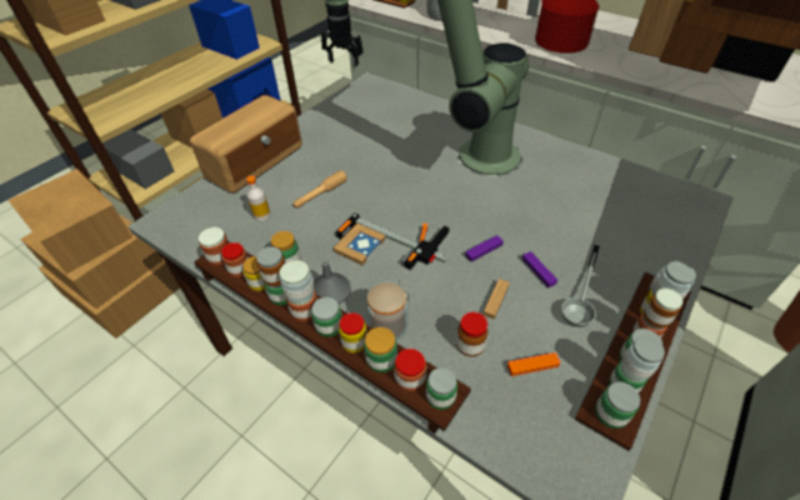

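View pics/side0b.png

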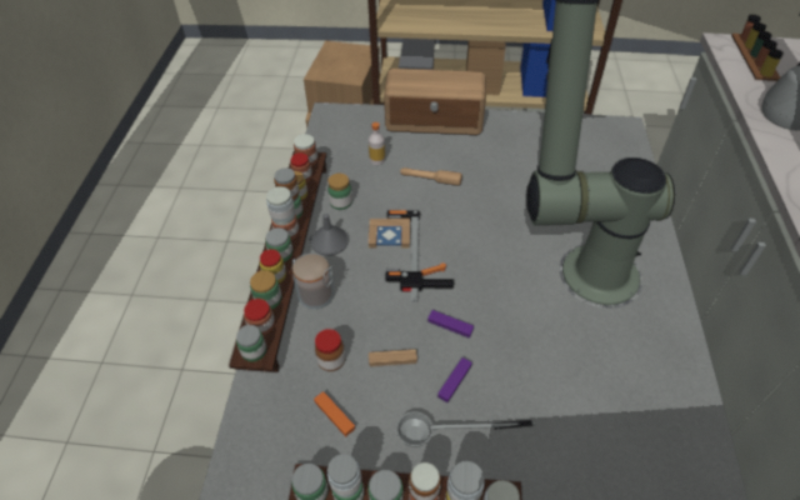

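The pictures show the stand at about side (390,233), the clamp head at (415,280) with its grip towards the robot, and the loose pine rail at (393,357). The purple and orange bars are decoys. Next I take coarse positions, then wrist views from above.

```bash
sed -i 's/R=np.array(cm\["rotation"\])/R=Rm(cm)/' h.py; cat >> h.py <<'E'
from scipy.spatial.transform import Rotation
def Rm(cm): return Rotation.from_euler("xyz",cm["rotation"]).as_matrix()
E
python3 - <<'E'
from h import *
side=imaging.camera_model("side");sc=imaging.camera_model("scene")
for n,a,b in[("rail",(393,357),(497,298)),("stand",(388,233),(360,242)),("head",(412,281),(432,248)),("gripend",(453,285),(409,262)),("fixedjaw",(405,213),(348,224)),("tamper",(432,176),(320,188)),("bottle",(376,150),(258,200)),("jamred",(329,350),(473,335)),("purple1",(451,322),(484,247)),("purple2",(455,379),(539,268)),("clipjar",(313,280),(387,305))]:
    print(n,pt(side,np.array(a)*.8,20).round(),pt(sc,np.array(b)*.8,20).round())
# look from above
t0=bot.get_state()["t"]
bot.move_ptp([380,130,330],[np.pi,0,0])
cm=imaging.camera_model("wrist");im=imaging.capture("wrist")
import pickle;pickle.dump((cm,im),open("w1.pkl","wb"));cv2.imwrite("pics/w1.png",im);print(cm["position"],cm["rotation"],bot.get_state()["t"]-t0)
E
```

```text
rail [554. 324.  20.] [566. 324.  20.]
stand [607. -91.  20.] [610. -96.  20.]
head [524.  81.  20.] [512.  89.  20.]
gripend [412.  87.  20.] [593.  65.  20.]
fixedjaw [ 564. -176.   20.] [ 572. -173.   20.]
tamper [ 490. -347.   20.] [ 493. -356.   20.]
bottle [ 683. -463.   20.] [ 650. -479.   20.]
jamred [717. 317.  20.] [700. 329.  20.]
purple1 [414. 208.  20.] [424. 209.  20.]
purple2 [399. 373.  20.] [409. 371.  20.]
clipjar [796.  99.  20.] [747. 102.  20.]
[452.17350512 129.02988044 473.79760019] [-2.88732984e-01  6.53109080e-04 -1.57169322e+00] 3.725
```

View pics/w1.png

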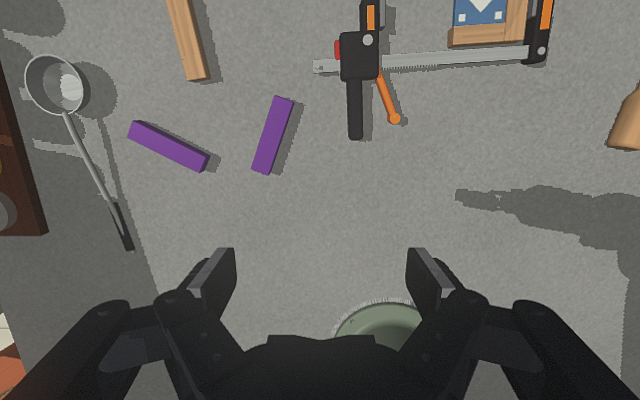

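This wrist view shows the head at (360,55), the trigger at (390,100), the rail bottom at (195,75), and the stand cut off at the top right. I'll move closer.

```bash
python3 - <<'E'
from h import *
bot.move_ptp([490,80,250],[np.pi,0,0])
cm=imaging.camera_model("wrist");im=imaging.capture("wrist")
import pickle;pickle.dump((cm,im),open("w2.pkl","wb"));cv2.imwrite("pics/w2.png",cv2.resize(im,(800,500),interpolation=cv2.INTER_CUBIC));print(cm["position"],cm["rotation"],bot.get_state()["t"])
E
```

```text
[561.488952    79.2573435  393.79331064] [-2.90460885e-01  1.16037771e-03 -1.57162955e+00] 4.5583
```

View pics/w2.png

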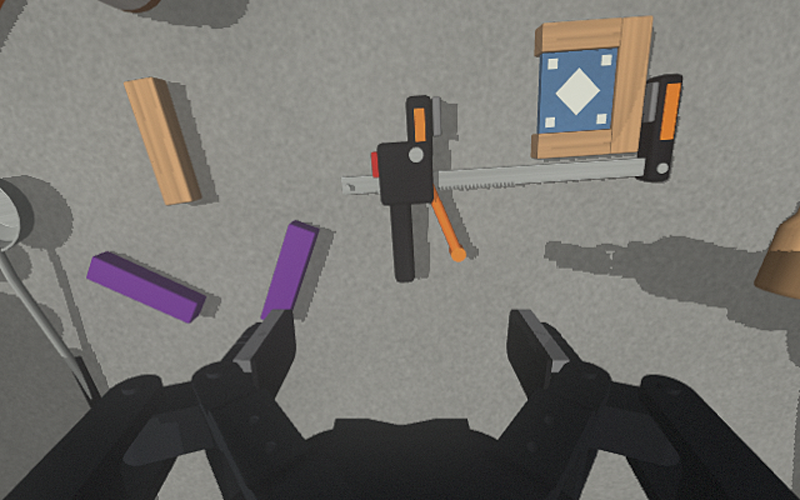

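The rail is at (162,140) px, the stand at (592,85), the moving pad at (437,115), the bar runs from (345,185) to (645,165), the palm grip is at (402,240) and the trigger tip at (458,255). I'll enlarge the pieces to pick out the top-face corners.

```bash
python3 - <<'E'
from h import *
import pickle
cm,im=pickle.load(open("w2.pkl","rb"))
def crop(x0,y0,w,h,s): return cv2.resize(im[y0:y0+h,x0:x0+w],(w*s,h*s),interpolation=cv2.INTER_CUBIC)
c=np.zeros((600,800,3),np.uint8)
c[:600,:300]=crop(90,50,75,150,4)[:600]
a=crop(290,70,90,75*2,4)
c[:,300:300]=0
b=crop(415,5,125,150,4)
c[:600,300:800]=b
cv2.imwrite("pics/c1.png",c)
cv2.imwrite("pics/c2.png",crop(265,70,160,120,5))
E
```

```text
(no output)
```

View pics/c1.png

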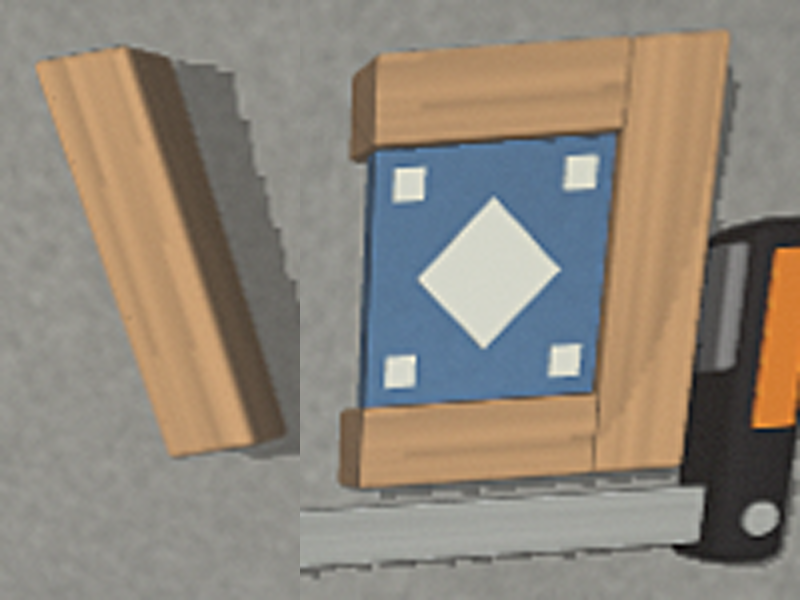

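View pics/c2.png

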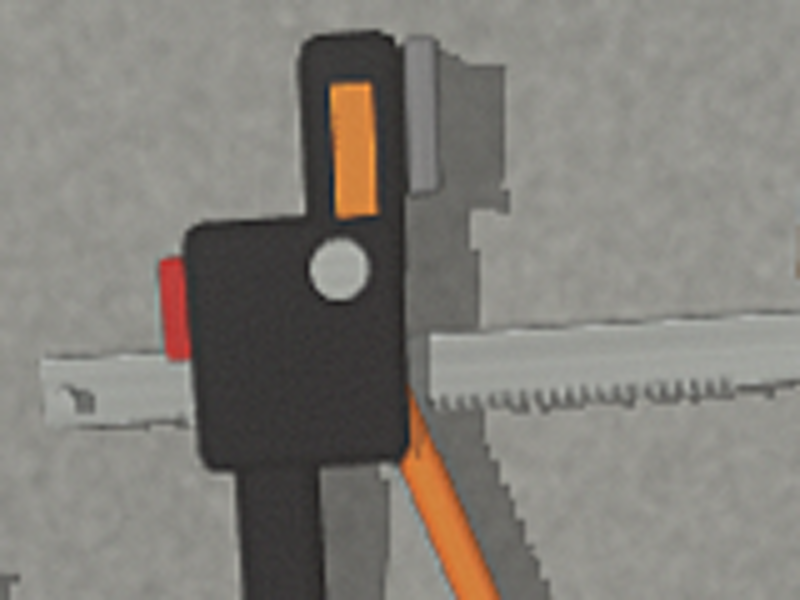

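In c1 the rail's top face has corners (37,63), (127,46), (252,446) and (172,458), and the stand's has (380,55), (729,31), (683,467) and (359,487). In c2 the pad's free face runs from (438,40) to (436,190).

```bash
python3 - <<'E'
from h import *
import pickle
cm,im=pickle.load(open("w2.pkl","rb"))
def P(x0,y0,s,l,z): return np.array([pt(cm,((x+.5)/s-.5+x0,(y+.5)/s-.5+y0),z)[:2] for x,y in l])
r=P(90,50,4,[(37,63),(127,46),(252,446),(172,458)],22)
s=P(415,5,4,[(80,55),(429,31),(383,467),(59,487)],22)
for n,q in(("rail",r),("stand",s)):
    e=np.roll(q,-1,0)-q
    print(n,q.round(1).tolist(),"c",q.mean(0).round(1),"len",np.linalg.norm(e,axis=1).round(1),"ang",np.arctan2(e[:,1],e[:,0]).round(3))
print("pad",P(265,70,5,[(438,40),(436,190)],26).round(1))
print("head right/left edge",P(265,70,5,[(407,440),(402,60),(303,60),(185,240),(203,455)],30).round(1))
print("grip",P(265,70,5,[(243,580),(325,580)],27).round(1))
print("grip end/trig tip",P(0,0,1.25,[(394,282),(413,280),(458,256)],27).round(1))
print("bar z~20",P(265,70,5,[(430,335),(790,315),(45,357),(430,405)],20).round(1))
print("fixedpad",P(415,5,4,[(401,370),(408,245),(422,370)],26).round(1))
E
```

```text
rail [[614.6, 342.3], [619.1, 314.6], [500.5, 297.3], [496.7, 324.0]] c [557.8 319.5] len [ 28.  119.9  27.  119.4] ang [-1.41  -2.997  1.715  0.154]
stand [[662.9, -49.6], [669.1, -147.5], [550.0, -156.4], [543.9, -56.1]] c [ 606.5 -102.4] len [ 98.1 119.4 100.5 119.2] ang [-1.508 -3.067  1.631  0.055]
pad [[600.1  42.4]
 [566.3  41.9]]
head right/left edge [[506.1  47.8]
 [595.4  51.1]
 [595.4  74.3]
 [554.7 102.8]
 [502.3  99.2]]
grip [[469.   89.5]
 [469.   68.1]]
grip end/trig tip [[413.   87.4]
 [415.4  66.7]
 [442.8  19. ]]
bar z~20 [[531.2  41.7]
 [536.2 -49.1]
 [525.8 139.6]
 [513.6  41.2]]
fixedpad [[ 578.4 -154.1]
 [ 613.  -149.6]
 [ 578.4 -160.4]]
```

```bash
python3 - <<'E'
from h import *
import pickle
D=[np.pi,0,0]
r=[557.8,319.5];a=.149
bot.move_ptp([*r,70],[np.pi,0,a])
bot.movel([*r,4],max_speed=120)
bot.grip(0.0,30); s=bot.get_state();print("grip",s["opening"],s["gripper_force"],s["t"],s["tcp_pos"],s["contact_force"])
bot.movel([*r,90],max_speed=200); s=bot.get_state();print("lift",s["opening"],s["gripper_force"])
p=[600.9,-13.6];b=.063
bot.move_ptp([*p,90],[np.pi,0,b])
print("touch",bot.movel([*p,4.5],max_speed=90,threshold=12)); s=bot.get_state();print(s["tcp_pos"],s["opening"],s["t"],s["contact_force"])
bot.grip(s["opening"]+.07)
bot.movel([*p,60],max_speed=200)
bot.move_ptp([500,0,250],D)
cm=imaging.camera_model("wrist");im=imaging.capture("wrist")
pickle.dump((cm,im),open("w3.pkl","wb"));print(bot.get_state()["t"])
cv2.imwrite("pics/w3.png",cv2.resize(im[:200,190:500],(800,516),interpolation=cv2.INTER_CUBIC))
E
```

```text
grip 0.34251204840733324 30.66457450389862 6.9833 [558.19767126 319.73342723   4.56257541] [-0.19956152  0.05593394  3.22112106]
lift 0.3437891128555855 30.211855173110962
touch True
[599.67108267 -13.41924057   4.38983062] 0.34533570705003064 13.275 [-0.02427818  0.00830242  5.25986641]
14.8583
```

View pics/w3.png

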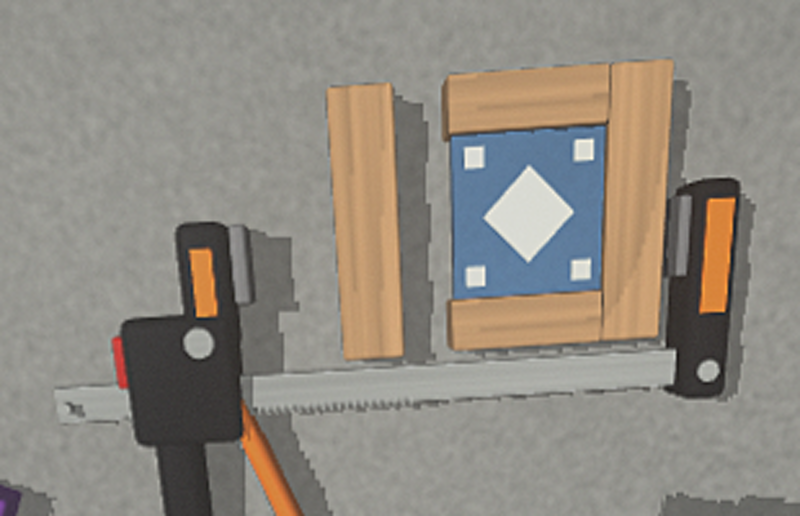

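The rail lies in the gap at (365,220), but it looks slightly rotated relative to the stand, so I'll quantify that.

```bash
python3 - <<'E'
from h import *
import pickle
cm,im=pickle.load(open("w3.pkl","rb"))
s=800/310
def P(l,z): return np.array([pt(cm,((x+.5)/s-.5+190,(y+.5)/s-.5),z)[:2] for x,y in l])
for n,l in(("rail",[(328,87),(393,83),(402,356),(345,360)]),("stand",[(450,76),(673,60),(657,338),(452,350)])):
    q=P(l,22);e=np.roll(q,-1,0)-q
    print(n,q.round(1).tolist(),"c",q.mean(0).round(1),"len",np.linalg.norm(e,axis=1).round(1),"ang",np.arctan2(e[:,1],e[:,0]).round(3))
print(P([(248,228),(254,300)],26).round(1))
# automatic: saturation mask of wood -> minAreaRect on undistorted ground plane for rail
hsv=cv2.cvtColor(im,cv2.COLOR_BGR2HSV);m=((hsv[...,0]>8)&(hsv[...,0]<20)&(hsv[...,1]>90)&(hsv[...,2]>130)).astype(np.uint8)
for c in cv2.findContours(m,cv2.RETR_EXTERNAL,cv2.CHAIN_APPROX_NONE)[0]:
    if cv2.contourArea(c)>700:
        w=np.array([pt(cm,p[0],22)[:2] for p in c],np.float32);print(cv2.minAreaRect(w),c[:,0].min(0),c[:,0].max(0))
E
```

```text
rail [[658.1, 3.9], [659.6, -24.9], [541.0, -31.7], [539.1, -3.9]] c [599.4 -14.1] len [ 28.8 118.9  27.8 119.3] ang [-1.516 -3.084  1.64   0.065]
stand [[662.4, -49.9], [668.8, -147.6], [549.6, -154.9], [543.8, -55.9]] c [ 606.1 -102.1] len [ 97.9 119.4  99.2 118.7] ang [-1.506 -3.08   1.629  0.05 ]
[[599.2  40.9]
 [567.3  39.2]]
((493.41534423828125, -354.1015625), (50.98325729370117, 203.47357177734375), 87.68868255615234) [566  93] [634 246]
((599.4583740234375, -13.768550872802734), (118.92181396484375, 29.096052169799805), 3.927502155303955) [317  32] [345 138]
((606.4310913085938, -101.79588317871094), (119.42362976074219, 99.27210235595703), 3.6993603706359863) [363  23] [450 135]
```

The rail is square to the stand (3.9° against 3.7°) and its ends are level to about 1 mm. Now I take the clamp grip and make the first pump.

```bash
cat >> h.py <<'E'
a=.055;U=np.array([np.sin(a),-np.cos(a)]);V=np.array([np.cos(a),np.sin(a)]);O=np.array([521.4,37.7]);Z=2.5
def hp(x,y=-52): return [*(O+x*U+y*V),Z]
def pr(n):
    s=bot.get_state();tp=s["tcp_pos"];print(n,"t%.1f"%s["t"],"op%.3f"%s["opening"],"F%.1f"%s["gripper_force"],"x%.1f"%((tp[:2]-O)@U),"y%.1f"%((tp[:2]-O)@V),"z%.1f"%tp[2],s["contact_force"].round(1));return s
E
python3 - <<'E'
from h import *
import pickle
p=hp(-23)
bot.grip(1.0,22)
bot.move_ptp([p[0],p[1],60],[np.pi,0,a])
print(bot.movel(p,max_speed=80,threshold=15));pr("down")
bot.grip(0.38,22);pr("sq1")
cm=imaging.camera_model("wrist");im=imaging.capture("wrist");pickle.dump((cm,im),open("w4.pkl","wb"))
cv2.imwrite("pics/w4.png",im)
E
```

```text
False
down t17.1 op1.000 F0.0 x-22.9 y-51.6 z2.8 [0.9 0.3 0.8]
sq1 t17.6 op0.411 F19.9 x-29.1 y-50.7 z4.9 [-4.9 18.3 23. ]
```

View pics/w4.png

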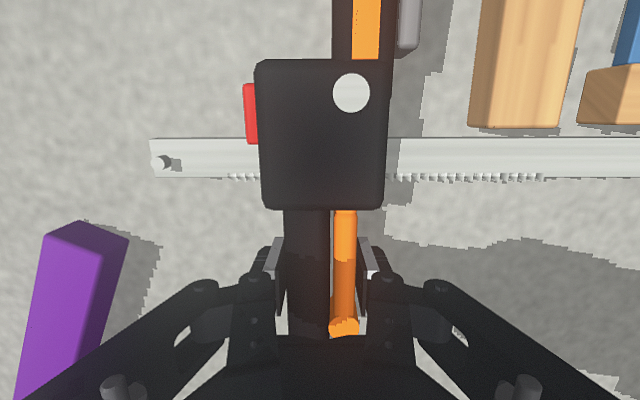

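The grip sits well: the trigger at (343,270) is fully in between the pads. The 23 N upward force suggests the tips are touching the table, so I'll run a bit higher.

```bash
python3 - <<'E'
from h import *
import pickle
cm,im=pickle.load(open("w4.pkl","rb"))
print("bar end",pt(cm,(150,139),20).round(1),"(was 525.8,139.6)","pad",pt(cm,(421,0),26).round(1),"rail bottom-left, right",pt(cm,(469,127),22).round(1),pt(cm,(560,127),22).round(1),"red",pt(cm,(247,145),25).round(1))
s=pr("now")
# raise along z while holding lightly, to relieve table contact
p=s["tcp_pos"].copy();p[2]=7
bot.movel(p,max_speed=40);pr("up")
E
```

```text
bar end [525.4 142.2  20. ] (was 525.8,139.6) pad [582.8  32.7  26. ] rail bottom-left, right [538.8   4.1  22. ] [541.1 -34.1  22. ] red [525.9  97.8  25. ]
now t17.7 op0.405 F19.9 x-29.1 y-50.7 z4.9 [-3.9 17.7 22.5]
up t18.0 op0.396 F23.4 x-29.6 y-51.2 z6.7 [-0.5  2.1 -5.3]
```

```bash
cat >> h.py <<'E'
Z=7
def pump(f=22):
    x=(bot.get_state()["tcp_pos"][:2]-O)@U
    bot.grip(1.0,f); bot.movel(hp(x+15),max_speed=60); bot.grip(0.36,f); return pr("sq")
E
python3 - <<'E'
from h import *
import pickle
for i in range(2):
    pump()
cm=imaging.camera_model("wrist");im=imaging.capture("wrist");pickle.dump((cm,im),open("w5.pkl","wb"))
cv2.imwrite("pics/w5.png",im)
E
```

```text
sq t19.5 op0.404 F20.3 x-20.6 y-51.3 z8.7 [-4.3 17.2 20.5]
sq t20.9 op0.403 F20.9 x-11.6 y-51.4 z8.7 [-4.7 17.7 21.5]
```

View pics/w5.png

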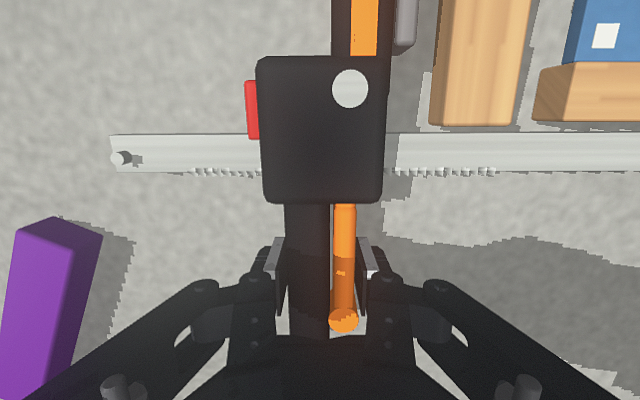

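Two more full squeezes went in. The pad at (410,25) is closing on the rail at (430,60), and the bar crept back about 3 mm per pump, so I'll add forward compensation.

```bash
python3 - <<'E'
from h import *
import pickle
for i in range(2):
    s=pump()
    if s["opening"]>.425: break
    x=(s["tcp_pos"][:2]-O)@U
    bot.movel(hp(x+3),max_speed=40);pr("fwd")
cm=imaging.camera_model("wrist");im=imaging.capture("wrist");pickle.dump((cm,im),open("w6.pkl","wb"))
cv2.imwrite("pics/w6.png",im);print("bar prev end",pt(pickle.load(open("w5.pkl","rb"))[0],(109,136),20))
E
```

```text
sq t22.3 op0.401 F20.7 x-2.2 y-51.4 z8.5 [-2.9 16.9 19.2]
fwd t22.6 op0.396 F21.7 x-2.4 y-51.4 z8.6 [-3.8  8.3 18.1]
sq t24.0 op0.402 F20.9 x6.9 y-51.5 z8.5 [-3.7 15.7 20.1]
fwd t24.3 op0.400 F22.2 x6.8 y-51.4 z8.6 [-4.   8.4 18.6]
bar prev end [525.48899157 145.62023722  20.        ]
```

View pics/w6.png

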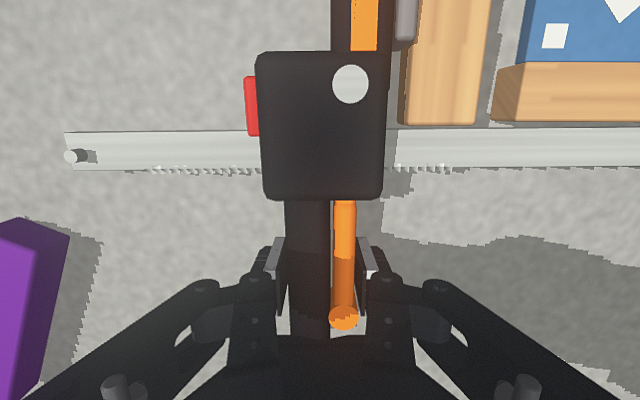

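The pad now bears on the rail at (412,60), which is square, with about 17 mm left to the stand. I'll pump on until it stalls.

```bash
python3 - <<'E'
from h import *
import pickle
for i in range(3):
    s=pump()
    cm=imaging.camera_model("wrist");im=imaging.capture("wrist");pickle.dump((cm,im),open(f"w7_{i}.pkl","wb"))
    # rows through rail/stand: wood-vs-grey profile
    hsv=cv2.cvtColor(im,cv2.COLOR_BGR2HSV)
    for r in(85,110):
        m=(hsv[r,:,1]>80)&(np.arange(640)>380);d=np.flatnonzero(np.diff(m.astype(int)));print(" row",r,d[:12], end="")
    print()
    if s["opening"]>.425: break
E
```

```text
sq t25.8 op0.403 F20.1 x16.0 y-51.6 z8.4 [-3.3 16.5 18.9]
 row 85 [397] row 110 [396]
sq t27.2 op0.403 F20.1 x24.9 y-51.8 z8.4 [-3.4 17.  19.5]
 row 85 [394] row 110 [392 399 400]
sq t28.5 op0.707 F18.7 x38.0 y-51.3 z8.5 [-2.9  6.  17.9]
 row 85 [380] row 110 [380]
```

It stalled (opening 0.71 at about 20 N), so the jaw is bearing. Next I check numerically that the joint is closed, square and level, then raise the hold force slightly.

```bash
python3 - <<'E'
from h import *
import pickle
bot.grip(0.36,28);pr("hold");bot.dwell(.5);pr("hold2")
for n in("side","wrist"):
    cm=imaging.camera_model(n);im=imaging.capture(n);pickle.dump((cm,im),open(f"f_{n}.pkl","wb"))
    hsv=cv2.cvtColor(im,cv2.COLOR_BGR2HSV);H,S,Vv=cv2.split(hsv)
    m=(((H>8)&(H<20)&(S>70)&(Vv>100))|((H>95)&(H<125)&(S>90))).astype(np.uint8)
    for c in cv2.findContours(m,cv2.RETR_EXTERNAL,cv2.CHAIN_APPROX_NONE)[0]:
        if cv2.contourArea(c)>200:
            w=np.array([pt(cm,p[0],22)[:2] for p in c],np.float32);r=cv2.minAreaRect(w)
            if 480<r[0][0]<700 and abs(r[0][1]+80)<120:print(n,np.round(r[0],1),np.round(r[1],1),round(r[2],2),c[:,0].min(0),c[:,0].max(0))
cm,im=pickle.load(open("f_wrist.pkl","rb"))
g=cv2.cvtColor(im,cv2.COLOR_BGR2GRAY)
for r in(30,60,90,105): print(r,g[r,380:520:3].tolist())
E
```

```text
hold t29.0 op0.638 F23.8 x35.5 y-51.1 z9.0 [-4.5 13.4 25.8]
hold2 t29.5 op0.635 F23.7 x35.5 y-51.2 z9.0 [-3.3 13.3 25.4]
side [602.9 -71.2] [116.6 141.8] 4.25 [295 176] [327 205]
wrist [567.8 -75.7] [ 46.9 117.9] 3.36 [370   0] [639 123]
wrist [578.5  -1.4] [16.8 10.6] 3.42 [323   0] [350  47]
30 [188, 192, 188, 185, 174, 182, 190, 193, 193, 188, 186, 184, 181, 178, 179, 181, 196, 198, 202, 200, 198, 197, 142, 96, 144, 141, 144, 136, 249, 239, 239, 239, 239, 239, 239, 238, 142, 141, 142, 142, 142, 142, 141, 142, 142, 142, 141]
60 [192, 191, 188, 191, 191, 190, 193, 194, 191, 191, 186, 186, 181, 183, 192, 196, 200, 204, 203, 198, 200, 122, 90, 145, 143, 141, 144, 145, 143, 143, 145, 147, 144, 146, 142, 141, 142, 141, 144, 146, 145, 143, 143, 144, 143, 145, 143]
90 [196, 190, 190, 191, 192, 194, 195, 191, 190, 188, 185, 181, 182, 191, 194, 200, 206, 203, 202, 202, 125, 193, 195, 197, 196, 197, 197, 195, 197, 196, 197, 196, 197, 197, 196, 197, 196, 195, 197, 196, 194, 194, 194, 196, 196, 195, 196]
105 [193, 187, 192, 190, 191, 194, 194, 189, 190, 189, 185, 178, 187, 194, 199, 201, 206, 204, 198, 167, 162, 187, 189, 188, 188, 189, 189, 187, 188, 188, 189, 188, 188, 191, 188, 189, 190, 190, 189, 188, 188, 190, 188, 187, 189, 189, 189]
```

```bash
python3 - <<'E'
from h import *
import pickle
cm,im=pickle.load(open("f_wrist.pkl","rb"));g=cv2.cvtColor(im,cv2.COLOR_BGR2GRAY)
for r in(4,20,70,80,90,100,110,116): print(r,g[r,432:456].tolist())
S=cv2.cvtColor(im,cv2.COLOR_BGR2HSV)[...,1]
for c in(385,400,420,430,450,470,500,550):
    col=(S[:,c]>80)&(g[:,c]>150);k=np.flatnonzero(col[:150]).max();print(c,k,pt(cm,(c,k),22)[:2].round(1),g[k-3:k+8,c].tolist())
E
```

```text
4 [199, 198, 198, 199, 199, 199, 199, 199, 200, 197, 197, 198, 198, 198, 196, 180, 164, 154, 62, 81, 119, 142, 142, 143]
20 [201, 199, 201, 200, 202, 199, 199, 200, 197, 199, 197, 196, 196, 187, 167, 145, 60, 78, 111, 136, 141, 143, 141, 141]
70 [203, 203, 202, 202, 200, 196, 198, 200, 183, 163, 119, 124, 160, 185, 182, 184, 187, 186, 186, 185, 186, 187, 185, 187]
80 [203, 204, 201, 201, 198, 198, 201, 182, 161, 119, 136, 169, 184, 184, 185, 186, 187, 187, 186, 186, 189, 185, 188, 188]
90 [204, 203, 202, 198, 200, 202, 180, 158, 125, 145, 182, 193, 194, 196, 195, 197, 195, 197, 195, 196, 196, 195, 196, 197]
100 [202, 202, 198, 199, 200, 182, 158, 113, 142, 184, 189, 191, 192, 193, 193, 192, 193, 193, 194, 193, 193, 192, 192, 193]
110 [202, 198, 200, 200, 180, 156, 107, 146, 186, 189, 191, 193, 194, 195, 195, 196, 194, 194, 194, 193, 195, 195, 194, 194]
116 [201, 199, 202, 186, 165, 131, 125, 169, 186, 188, 187, 190, 189, 191, 192, 190, 191, 189, 190, 191, 192, 190, 190, 189]
385 121 [542.2 -25.4] [192, 189, 173, 157, 137, 110, 129, 111, 132, 202, 200]
400 121 [542.5 -31.9] [191, 187, 173, 159, 138, 112, 131, 109, 139, 202, 202]
420 121 [543.1 -40.6] [195, 194, 179, 165, 144, 113, 127, 120, 167, 207, 201]
430 121 [543.3 -45. ] [205, 201, 187, 172, 150, 117, 128, 116, 173, 206, 202]
450 122 [543.4 -53.7] [189, 192, 173, 152, 124, 121, 120, 203, 205, 200, 199]
470 122 [543.9 -62.4] [193, 194, 174, 152, 121, 123, 120, 214, 209, 201, 199]
500 122 [544.7 -75.5] [193, 194, 175, 154, 110, 106, 132, 209, 204, 199, 201]
550 122 [546.  -97.2] [193, 194, 175, 156, 101, 90, 153, 212, 197, 197, 200]
```

```bash
python3 - <<'E'
from h import *
pr("end");print(bot.sign_off())
E
```

```text
end t29.6 op0.630 F23.7 x35.4 y-51.1 z9.0 [-4.3 13.7 24.9]
the job is handed in; nothing more can be done
None
```

The job is handed in at about 30 s: the joint looks closed, with a uniform seam and the rail's ends level with the stand's to about 1 mm. The trigger is held stalled at about 24 N of grip, which should give roughly 12–28 N on the rail (not measured), and none of my moves came near the other kitchen things, though I did not re-check them at the end.

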